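Swing the jig's swivel plate square and lock it with the cam knob

TASK

Push the free end of the jig's swivel plate so that the plate pivots about its pin until the slot in its end squarely faces the tongue of the lock bolt. Then turn the cam knob clockwise (seen from above) until the sprung bolt drops into the notch of the cam and its tongue is fully home in the slot, locking the plate. Leave the loose things on the bench where they lie.

Things in the scene. Friction and masses are not known exactly. Their poses are not given: they have to be found in the camera images.
- jig: Plywood base board of the jig, 300 x 130 x 16 mm, screwed to the bench. Origin on its underside, on its long centre line; +x runs along the board from the knob end (nearest the robot) to the pin end, +y to the left of that. It spans x = -178 to +122 mm, y = +-65 mm. Plate pin at x = +87, y = 0; knob axis at x = -115, y = 0. The bolt's guides round the cam stay below 34 mm above the bench.
- swivel_pin (a point): The pin about which the swivel plate turns: point on its axis at the plate's top face, 36 mm above the bench. A pin head of 18 mm diameter stands 9 mm above the plate.
- swivel_slot (a point): Middle of the free end of the swivel plate, in the mouth of its slot (24 mm wide, 24 mm deep), 142 mm from the pin, 27 mm above the bench; x runs along the plate towards the pin. The plate is pale wood, 172 x 80 mm, 18 mm thick (18 to 36 mm above the bench), and reaches 30 mm behind the pin.
- swivel_push (a point): Point on the outer long face of the plate near its free corner, 11 mm from the corner, 125 mm from the pin along the plate and 40 mm to its side, 46 mm above the bench. Turns with the plate: x along it towards the pin, y the outward normal of this face (push along -y). A dark wooden fence batten 16 mm wide stands along this edge, flush with the face, up to 60 mm above the bench.
- swivel (a joint): Angle of the swivel plate (rad): 0 = in line with the board, slot squarely facing the bolt; positive = free end swung to the jig's +y side (left, seen from the robot) (starts at 0.28 to 0.7); pushing the batten's outer face lowers it. Stops at -0.35 and 0.95. Stiff: it stays where left and takes 2 to 3 N at the free end. The bolt's tongue finds the slot if this is within about 0.05.
- knob_grip (a point): Centre of the cam knob's T-bar, on the knob's axis, 64 mm above the bench; turns with the knob, its x runs along the bar. The bar is black plastic, 76 mm long, 18 mm wide and 28 mm high (50 to 78 mm above the bench), on a round hub above the dark notched cam disc (56 mm across).
- cam_knob (a joint): Angle of the cam knob (rad), growing clockwise seen from above; starts between 0 and 0.7. At 0 the bar lies along the jig; at 1.4 the notch of the cam faces the follower nose of the bolt. Stops at 0 and 2.3. About 0.1 N m turns it; it stays where it is left. Once the nose is in the notch the knob is held to within about 0.15 of 1.4.
- bolt_tip (a point): Tip of the lock bolt's tongue (12 mm wide, round nose), 24 mm above the bench, 55 mm from the knob's axis towards the pin while held back. The bolt is a flat steel yoke round the cam; a spring of 6 to 9 N pushes it towards the plate along the jig's +x; the cam holds it back until its nose finds the notch.
- lock_bolt (a joint): Travel of the lock bolt (m): 0 = held back by the cam, 0.011 = fully home. If the slot does not face the tongue as the notch comes round, the bolt stops at about 0.005 against the plate's end, or runs out beside the plate if that is far off.
- offcut: Loose pine offcut, 60 x 140 x 19 mm, lying flat to the right of the jig; leave it alone. Origin at the centre of its underside.
- sanding_block: Loose black sanding block, 50 x 100 x 30 mm, lying in the right half of the bench; leave it alone. Origin at the centre of its underside.
- tape_measure: Loose tape measure, 72 x 93 x 35 mm, lying in the right half of the bench; leave it alone. Origin at the centre of its underside.
- dowel_piece: Loose brown round wooden piece, 31 mm thick, 90 mm long, lying in the right half of the bench; leave it alone. Origin at its underside.
- wax_tin: Loose round tin, 69 mm across, 35 mm high, in the right half of the bench; leave it alone. Origin at the centre of its underside.
- saw_front (a point): Foremost point of the big mitre saw that stands fixed at the back of the bench: the end of its black front knob, 70 mm above the bench. The saw's guard and head rise beyond this point, up to 570 mm above the bench, so cross from side to side in front of it.

How it is judged:
By the outcome, as a careful person would: the job done as asked, in the order asked, and still so for the second after the job is handed in, with the robot touching nothing.
It also fails if it takes over 64 s, if anything falls off the work surface, if the arm or the gripper's body presses on something with over 40 N, if the wrist force passes 120 N, or if a joint passes its speed limit or range.

ROBOT

A 6-joint arm with a two-finger parallel gripper is mounted at the origin on a cart in front of the work surface, level with it; the furniture and walls round the work are solid. World frame = base frame: x ahead of the robot, y to its left, z up, the work surface at z = 0. Lengths are in m, angles in rad, forces in N, time in s.
With the tool pointing down it reaches from about 0.4 to 0.825 m from the base axis. Payload 7 kg.
Tool frame: the origin (TCP) lies at the very end of the fingers, on their centre line; the grasp point (between the pads) lies 19 mm behind it (bot.grip_point_offset is the z of the grasp point in the tool frame, in m); z points along the fingers, y is the line along which they close (so a half turn about z gives the same grasp; the last joint's range is limited). The gripper opens to 88 mm and grips with 3 to 60 N. Pads are 19 mm wide; open, the fingers measure 130 mm over their backs; the gripper's body (78 mm by 193 mm) begins 47 mm behind the grasp point.
Start: joints at [1.578, 0.359, 0.012, 0, -1.224, -0.288], TCP at [0.187, 0.649, 0.227] pointing down, gripper open.
Joint ranges: [-3.07, 3.07], [-1.43, 2.12], [-1.02, 1.25], [-3.03, 1.67], [-3.05, -0], [-3.03, 3.03]. Speed limits (rad/s): [2.39, 2.39, 3.01, 3.14, 3.14, 3.14].

INTERFACE

Orientations are given as a unit quaternion [x, y, z, w].
In Python, from cell import bot gives the robot as it stands.
- The arm moves only by the tool step_arm, never from a script. Its argument "increments" is a list of rows, each an object with "fingers": the closure, from -1 (fully open) to 1 (shut); "slide": the shift along the world's x, y, z in m, a list of three; "rotation": the turn, a rotation vector about the world's x, y, z in rad, a list of three. In form: [{"fingers": fingers, "slide": [tx, ty, tz], "rotation": [rx, ry, rz]}, ...]. A call has 1 to 12 rows; each row shifts and turns the commanded pose from where the row before left it; what a row does not reach is not made up. A row lasts 1/10 s, in which the tool goes at most 50 mm and 8.59 degrees, less where a joint would pass 70% of its speed; a pose out of reach is approached as far as the arm can. A call is refused whole if a number of a shift passes 0.05 or a number of a turn 0.15, either way. A call with a gripper value outside its range is refused whole. The fingers move at their own pace and stop on an object; "grip_force" is the grip in N (left out, the last holds). Time passes only in rows, so rows that do not move let the fingers close. It gives the time, the measured TCP pose, the force, the opening and the grip force at its end, in the units of the state.
- bot.sense(): the state, without advancing time (a new reading comes with each control period).
- bot.camera(name): name is "side" or "top" or "wrist"; returns a dict with "img" (420x560x3 uint8, blue, green, red), "fx", "fy", "cx", "cy" (pixels), "rvec" (rotation vector, rad) and "tvec" (3), from world to camera coordinates, as OpenCV has them. Camera axes: x right, y down, z forward; pixel columns grow to the right and rows downward; lengths in m; the calibration is good to about 2 mm. A picture is of the moment at which its call begins. There is no depth.
- bot.finish_job(): hands the job in; it is judged then, once.
Trained networks look in the newest picture that a camera, given by its name, has taken for a name from the list of things; names that differ only in an ending like _2 or _b are one class to them, and where a whole thing is asked for, a point or a joint stands for the part that bears it (a point fixed in the world has none). Each returns a list of dicts, best first, with "score" (0 to 1); they miss things now and then, are a little off and sometimes report something else, mostly with a low value. They report only what shows in the picture. A call takes as long as a camera call.
- bot.search_frame(camera, name): "extent" ([centre column, centre row, width, height] as shares, 0 to 1, of the picture: columns of its width, rows of its height, round what is visible of it).
The state is a dict: "time": time; "joint_pos": joint angles; "joint_velocities": joint speeds; "joint_torque": joint torques, N m; "ee_pos": TCP position; "tcp_rot": TCP orientation; "contact_force": force on the tool from outside, world axes, zero at the start; "moment": the same for the moment, N m; "width": finger opening in m; "gripper_force": force on a finger pad.
Only numpy, scipy, OpenCV 4.12 (cv2) and the standard library are available. Lean on these libraries where they do the work, as an engineer would, in place of code of your own. Each camera call takes 0.05 s, during which the arm holds its last target. There are 200 camera calls.

## Working session

There is one attempt and no reset: what is moved stays moved. The work goes in short steps, Python scripts to look and compute and a tool call to move; the robot and the scene stay as the last step left them, time stands still between calls to the robot, and variables do not carry over. Pictures are saved under pics/ and viewed, at most 10 in all, crops included, and the job is handed in when it is done.

Besides the shell and the picture viewer there is one more tool, called after ">>>" as name(argument=value, ...), one argument or row to a line, values as JSON. step_arm: Moves the arm, as the interface text tells. Its arguments: {"type":"object","properties":{"increments":{"type":"array","items":{"type":"object","properties":{"fingers":{"type":"number"},"slide":{"type":"array","items":{"type":"number"}},"rotation":{"type":"array","items":{"type":"number"}}}}},"grip_force":{"type":"number"}},"required":["increments"]}

```bash
mkdir -p pics
python3 - <<'E'
from cell import bot
import cv2
s=bot.sense();print(s['time'],s['ee_pos'],s['tcp_rot'],s['contact_force'])
for c in ['top','side']:
    d=bot.camera(c);cv2.imwrite(f'pics/{c}1.png',d['img']);print(c,d['fx'],d['cx'],d['cy'],d['rvec'],d['tvec'])
    for n in ['jig','swivel_slot','knob_grip','swivel_pin','saw_front','swivel_push']:
        r=bot.search_frame(c,n)[:1]
        for q in r:
            e=q['extent'];print(n,round(q['score'],2),[round(e[0]*560),round(e[1]*420),round(e[2]*560),round(e[3]*420)])
E
```

```text
0.0 [0.1869362  0.64811406 0.22559751] [ 9.90152390e-01 -1.39991318e-01 -4.78857149e-05  8.20894544e-04] [-0.88305401  0.27635341  0.93760884]
top 483.38737621087756 282.0218257136733 204.81876401623387 [ 2.21815446 -1.96746158  0.23250014] [-0.05115195  0.5035165   1.11374869]
jig 0.94 [215, 195, 67, 127]
swivel_slot 0.65 [405, 261, 41, 27]
knob_grip 0.88 [211, 228, 25, 30]
swivel_pin 0.55 [212, 171, 62, 75]Traceback (most recent call last):
  File "<stdin>", line 7, in <module>
ValueError: it knows: bolt_tip, cam_knob, dowel_piece, jig, knob_grip, lock_bolt, offcut, sanding_block, swivel, swivel_pin, swivel_push, swivel_slot, tape_measure, wax_tin
```

Run:
```python
from cell import bot
import cv2
for c in ['side']:
    d=bot.camera(c);cv2.imwrite(f'pics/{c}1.png',d['img']);print(c,d['fx'],d['cx'],d['cy'],d['rvec'],d['tvec'])
t=cv2.imread('pics/top1.png')
cv2.imwrite('pics/top1c.png',cv2.resize(t[110:280,130:360],None,fx=3.4,fy=3.4,interpolation=cv2.INTER_CUBIC))
```

```text
side 497.2663367646629 282.99229546258545 205.12670103123256 [ 2.2357957  -0.49354563  0.23321316] [-0.46897008  0.18333856  0.97757769]
```

View pics/top1.png

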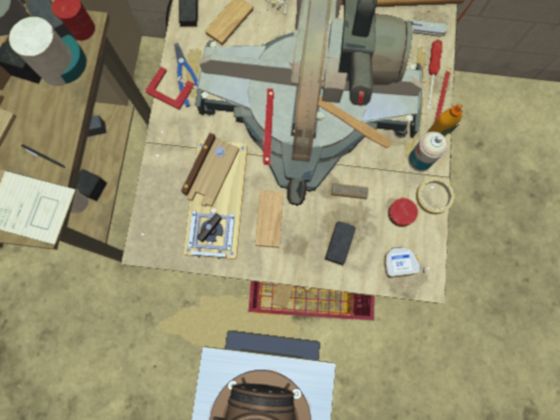

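View pics/top1c.png

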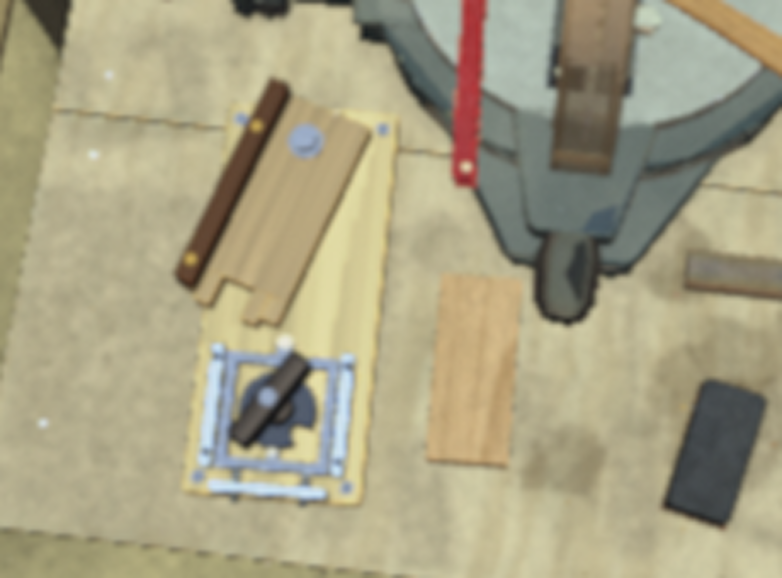

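View pics/side1.png

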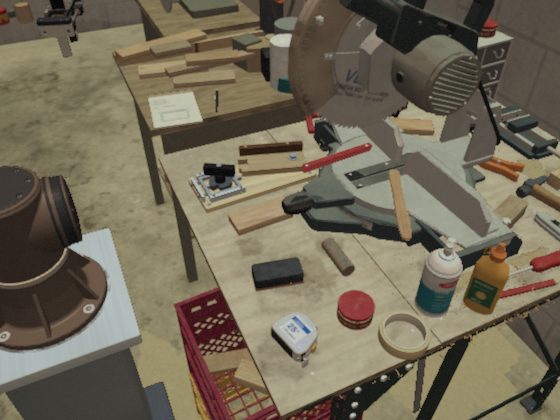

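Top view: the jig is left of centre, with the pin head at about (220,151) and the knob centre at (209,227). The plate is swung left with its batten on the left, and the saw front knob is at (297,190). Next I'll turn these pixels into positions.

```bash
cat > h.py <<'E'
import numpy as np, cv2
def ray(d,px,z):
    R=cv2.Rodrigues(np.array(d['rvec'],float))[0];t=np.array(d['tvec'],float)
    c=-R.T@t;v=R.T@np.array([(px[0]-d['cx'])/d['fx'],(px[1]-d['cy'])/d['fy'],1])
    return c+v*(z-c[2])/v[2]
def proj(d,P):
    K=np.array([[d['fx'],0,d['cx']],[0,d['fy'],d['cy']],[0,0,1]])
    return cv2.projectPoints(np.array([P],float),np.array(d['rvec'],float),np.array(d['tvec'],float),K,None)[0].ravel()
E
python3 - <<'E'
from h import *
d=dict(fx=483.387,fy=483.387,cx=282.022,cy=204.819,rvec=[2.21815446,-1.96746158,0.23250014],tvec=[-0.05115195,0.5035165,1.11374869])
c=lambda u,v:(130+u/3.4,110+v/3.4)
for n,u,v,z in [('pin',306,139,.045),('knob',268,397,.078),('bar1',240,440,.078),('bar2',300,358,.078),('bd',395,117,.016),('bd',363,503,.016),('bd',183,490,.016),('bd',235,105,.016),
 ('bat',272,80,.06),('bat',177,272,.06),('plR',272,325,.036),('plR2',370,130,.036),('slot',235,310,.036),('saw',567,318,.07),('offc',430,460,.019),('offc',443,272,.019)]:
    print(n,ray(d,c(u,v),z).round(4))
E
```

```text
pin [0.6287 0.181  0.045 ]
knob [0.428  0.1737 0.078 ]
bar1 [0.396  0.1882 0.078 ]
bar2 [0.458  0.1558 0.078 ]
bd [0.664  0.1214 0.016 ]
bd [0.3698 0.1044 0.016 ]
bd [0.3636 0.2346 0.016 ]
bd [0.6589 0.2437 0.016 ]
bat [0.6659 0.2101 0.06  ]
bat [0.5132 0.2553 0.06  ]
plR [0.4879 0.186  0.036 ]
plR2 [0.6445 0.1362 0.036 ]
slot [0.4957 0.2144 0.036 ]
saw [ 0.5107 -0.0257  0.07  ]
offc [0.4061 0.0604 0.019 ]
offc [0.5467 0.0692 0.019 ]
```

Estimates so far:
- **Jig:** yaw ≈ 0.04, pin (0.629, 0.181), knob (0.428, 0.174).
- **Joints:** plate ≈ +0.33 rad, knob ≈ 0.52 rad.
- **Checks:** pin-to-knob measures 201 mm against 202 mm given, and the board edges measure about 295 mm against 300 mm.

I'll shut the fingers and move to the outer side of the batten.

>>> step_arm(
  increments=[
    {"fingers": 1,"slide": [0.015,-0.015,0],"rotation": [0,0,0]},
    {"fingers": 1,"slide": [0.03,-0.03,0],"rotation": [0,0,0]},
    {"fingers": 1,"slide": [0.03,-0.03,0],"rotation": [0,0,0]},
    {"fingers": 1,"slide": [0.03,-0.03,0],"rotation": [0,0,0]},
    {"fingers": 1,"slide": [0.03,-0.03,0],"rotation": [0,0,0]},
    {"fingers": 1,"slide": [0.03,-0.03,0],"rotation": [0,0,0]},
    {"fingers": 1,"slide": [0.03,-0.03,0],"rotation": [0,0,0]},
    {"fingers": 1,"slide": [0.03,-0.03,0],"rotation": [0,0,0]},
    {"fingers": 1,"slide": [0.03,-0.03,0],"rotation": [0,0,0]},
    {"fingers": 1,"slide": [0.03,-0.03,0],"rotation": [0,0,0]},
    {"fingers": 1,"slide": [0.03,-0.03,0],"rotation": [0,0,0]},
    {"fingers": 1,"slide": [0.03,-0.03,0],"rotation": [0,0,0]},
  ],
  grip_force=10,
)

```text
time: 1.5
ee_pos: [0.5331, 0.3014, 0.2269]
tcp_rot: [0.99, -0.14, 0.0, -0.0]
contact_force: [0.5, 0.0, 0.6]
width: 0.0014
gripper_force: 0.0
```

Run:
```python
from cell import bot
from h import *
d=bot.camera('wrist');cv2.imwrite('pics/w1.png',d['img']);print(d['fx'],d['fy'],d['cx'],d['cy'],np.array(d['rvec']).tolist(),np.array(d['tvec']).tolist())
for n,P in [('pin',(.6287,.181,.045)),('knob',(.428,.1737,.078)),('push',(.52,.255,.06)),('tcp',(.5331,.3014,.2269))]: print(n,proj(d,P).round())
```

```text
354.37517066108234 354.37517066108234 281.01711202507045 210.1590621287503 [-1.7741349154690031, 2.3585514282679716, 0.3402713930638095] [0.43790554277109467, 0.37635447384777904, 0.5116729289753982]
pin [383.  49.]
knob [442. 263.]
push [333. 191.]
tcp [282. 269.]
```

View pics/w1.png

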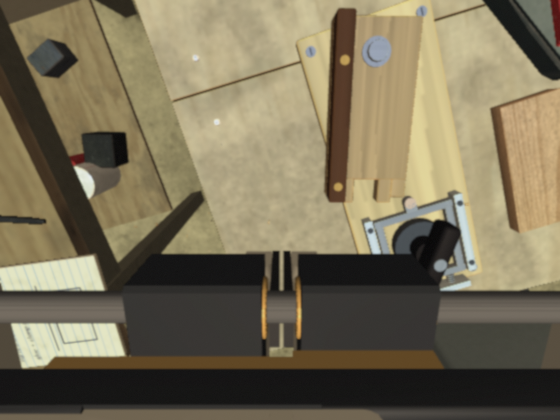

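The wrist view shows the pin at (377,51), the batten's free outer corner at (329,201) and the knob centre near (440,265). All are within a few pixels of my predictions.

Run:
```python
from h import *
d=dict(fx=354.375,fy=354.375,cx=281.017,cy=210.159,rvec=[-1.7741349154690031, 2.3585514282679716, 0.3402713930638095],tvec=[0.43790554277109467, 0.37635447384777904, 0.5116729289753982])
for n,u,v,z in [('pin',377,51,.045),('batfar',336,10,.06),('batnear',329,201,.06),('boardFL',299,41,.016),('plR',404,202,.036),('plRfar',420,17,.036),('boardR',429,3,.016),('boardR2',466,190,.016),('knob',440,265,.078)]:
    print(n,ray(d,(u,v),z).round(4))
```

```text
pin [0.6283 0.1861 0.045 ]
batfar [0.6671 0.2162 0.06  ]
batnear [0.5113 0.2607 0.06  ]
boardFL [0.6593 0.2476 0.016 ]
plR [0.482  0.1861 0.036 ]
plRfar [0.6455 0.1414 0.036 ]
boardR [0.6569 0.1234 0.016 ]
boardR2 [0.4696 0.1147 0.016 ]
knob [0.4266 0.176  0.078 ]
```

>>> step_arm(
  increments=[
    {"fingers": 1,"slide": [0,0,-0.046],"rotation": [0,0,0]},
    {"fingers": 1,"slide": [0,0,-0.046],"rotation": [0,0,0]},
    {"fingers": 1,"slide": [0,0,-0.046],"rotation": [0,0,0]},
    {"fingers": 1,"slide": [0,0,-0.046],"rotation": [0,0,0]},
    {"fingers": 1,"slide": [-0.004,-0.007,0],"rotation": [0,0,0.04]},
    {"fingers": 1,"slide": [-0.004,-0.007,0],"rotation": [0,0,0.04]},
    {"fingers": 1,"slide": [-0.004,-0.007,0],"rotation": [0,0,0.04]},
    {"fingers": 1,"slide": [-0.004,-0.007,0],"rotation": [0,0,0.04]},
    {"fingers": 1,"slide": [-0.004,-0.007,0],"rotation": [0,0,0.04]},
    {"fingers": 1,"slide": [-0.004,-0.007,0],"rotation": [0,0,0.04]},
    {"fingers": 1,"slide": [-0.004,-0.007,0],"rotation": [0,0,0.04]},
    {"fingers": 1,"slide": [-0.004,-0.007,0],"rotation": [0,0,0.04]},
  ],
)

```text
time: 2.75
ee_pos: [0.5002, 0.2473, 0.0428]
tcp_rot: [1.0, 0.02, 0.0, -0.001]
contact_force: [1.0, 0.7, 0.8]
width: 0.0008
gripper_force: 0.8
```

Run:
```python
from cell import bot
from h import *
s=bot.sense();print(s['ee_pos'],s['contact_force'])
d=bot.camera('wrist');cv2.imwrite('pics/w2.png',d['img']);np.save('w2.npy',d,allow_pickle=True)
d=bot.camera('top');cv2.imwrite('pics/top2c.png',cv2.resize(d['img'][110:280,130:360],None,fx=3.4,fy=3.4,interpolation=cv2.INTER_CUBIC))
```

```text
[0.50017439 0.24729445 0.04284513] [0.99533131 0.72687332 0.79450533]
```

View pics/w2.png

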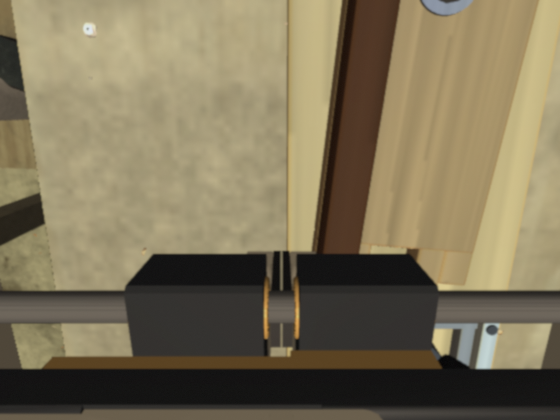

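The plate has turned partway. Its right edge runs (533,30)→(467,285), the batten top inner edge (398,0)→(364,245), and the board's left edge is vertical at column 288.

Run:
```python
from h import *
d=np.load('w2.npy',allow_pickle=True).item()
def line(n,a,b,z):
    p,q=ray(d,a,z),ray(d,b,z);v=p-q;print(n,p.round(4),q.round(4),'ang',np.arctan2(v[1],v[0]).round(3))
line('board',(287.5,20),(288,230),.016)
line('plR',(533,30),(467,285),.036)
line('batIn',(398,0),(364,245),.06)
line('batOut',(353,0),(323,250),.06)
print(ray(d,(446,-2),.045))
```

```text
board [0.6159 0.249  0.016 ] [0.5113 0.244  0.016 ] ang 0.048
plR [0.6121 0.1454 0.036 ] [0.4921 0.1507 0.036 ] ang -0.045
batIn [0.6146 0.2106 0.06  ] [0.5214 0.2127 0.06  ] ang -0.023
batOut [0.6139 0.2264 0.06  ] [0.5184 0.23   0.06  ] ang -0.037
[0.62001273 0.18771396 0.045     ]
```

Swivel is now about 0.08, so I'll push about 9 mm more and re-measure.

>>> step_arm(
  increments=[
    {"fingers": 1,"slide": [0,-0.003,0],"rotation": [0,0,0]},
    {"fingers": 1,"slide": [0,-0.003,0],"rotation": [0,0,0]},
    {"fingers": 1,"slide": [0,-0.003,0],"rotation": [0,0,0]},
    {"fingers": 1,"slide": [0,0,0],"rotation": [0,0,0]},
    {"fingers": 1,"slide": [0,0.02,0],"rotation": [0,0,0]},
    {"fingers": 1,"slide": [0,0.02,0],"rotation": [0,0,0]},
    {"fingers": 1,"slide": [0,0,0.045],"rotation": [0,0,0]},
    {"fingers": 1,"slide": [-0.015,0,0.045],"rotation": [0,0,-0.05]},
    {"fingers": 1,"slide": [-0.02,0,0.045],"rotation": [0,0,-0.1]},
    {"fingers": -1,"slide": [-0.02,-0.02,0.045],"rotation": [0,0,-0.1]},
    {"fingers": -1,"slide": [-0.02,-0.02,0],"rotation": [0,0,-0.1]},
    {"fingers": -1,"slide": [0,0,0],"rotation": [0,0,-0.1]},
  ],
)

```text
time: 4.05
ee_pos: [0.4248, 0.2397, 0.2221]
tcp_rot: [0.979, -0.206, 0.001, -0.002]
contact_force: [0.7, 0.1, -1.0]
width: 0.019
gripper_force: 0.0
```

Run:
```python
from cell import bot
from h import *
s=bot.sense();print(s['ee_pos'],s['contact_force'])
d=bot.camera('wrist');cv2.imwrite('pics/w3.png',d['img']);np.save('w3.npy',d,allow_pickle=True)
```

```text
[0.42480767 0.23966762 0.22210803] [ 0.74077412  0.06398589 -0.99423234]
```

View pics/w3.png

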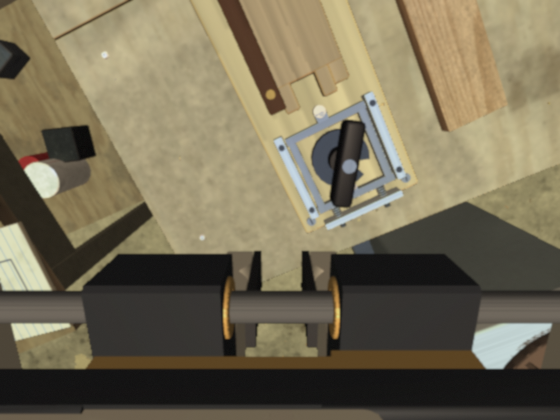

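The wrist view shows the whole jig except its far end. The bolt tip is at (320,112), the bar runs (353,122)–(341,206), and the batten's outer edge runs (218,0)→(273,113). The plate's right edge runs (319,0)→(348,79), and the board edges are (191,0)→(310,229) and (348,0)→(412,180).

Run:
```python
from cell import bot
from h import *
d=np.load('w3.npy',allow_pickle=True).item()
def line(n,a,b,z):
    p,q=ray(d,a,z),ray(d,b,z);v=p-q;print(n,p.round(4),q.round(4),'ang',np.arctan2(v[1],v[0]).round(3))
line('boardL',(191,0),(310,229),.016)
line('boardR',(348,0),(412,180),.016)
line('plR',(319,0),(348,79),.036)
line('batOut',(218,0),(273,113),.06)
line('bar',(353,122),(341,206),.078)
line('rail',(278,143),(314,222),.034)
line('railR',(368,95),(405,180),.034)
for n,a,z in [('tip',(320,112),.024),('screw',(349,166),.078),('sl',(289,80),.036),('sr',(316,70),.036),('cornR',(348,79),.036),('cornL',(273,113),.06)]:print(n,ray(d,a,z).round(4))
cv2.imwrite('pics/w3c.png',cv2.resize(cv2.imread('pics/w3.png')[0:240,170:430],None,fx=2.5,fy=2.5,interpolation=cv2.INTER_CUBIC))
```

```text
boardL [0.6138 0.2477 0.016 ] [0.3654 0.2327 0.016 ] ang 0.06
boardR [0.556  0.1165 0.016 ] [0.3727 0.1145 0.016 ] ang 0.011
plR [0.5627 0.1444 0.036 ] [0.4926 0.1442 0.036 ] ang 0.003
batOut [0.5907 0.2231 0.06  ] [0.493  0.2184 0.06  ] ang 0.048
bar [0.4599 0.1601 0.078 ] [0.3963 0.1952 0.078 ] ang -0.504
rail [0.4654 0.2262 0.034 ] [0.3772 0.2248 0.034 ] ang 0.016
railR [0.472  0.1318 0.034 ] [0.3815 0.1255 0.034 ] ang 0.07
tip [0.4753 0.1774 0.024 ]
screw [0.4269 0.1761 0.078 ]
sl [0.5135 0.1939 0.036 ]
sr [0.5115 0.1681 0.036 ]
cornR [0.4926 0.1442 0.036 ]
cornL [0.493  0.2184 0.06  ]
```

View pics/w3c.png

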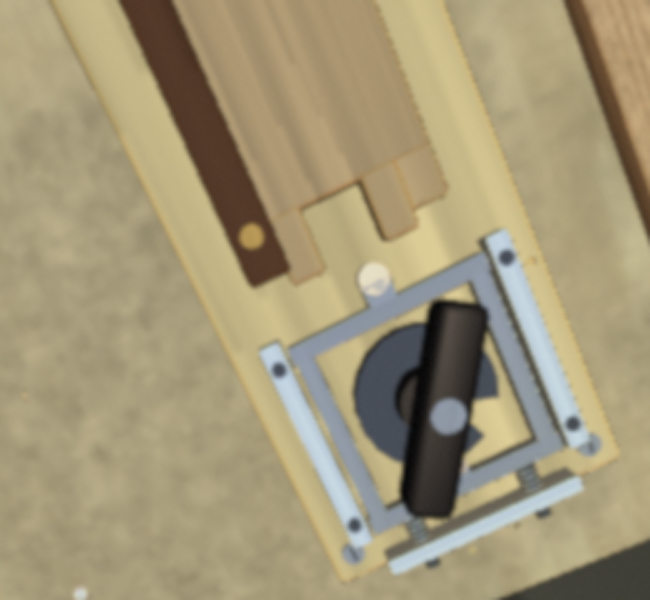

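Run:
```python
from h import *
d=np.load('w3.npy',allow_pickle=True).item()
c=lambda u,v:(170+u/2.5,v/2.5)
for n,u,v,z in [('mouthL',325,268,.036),('mouthR',385,240,.036),('inL',303,212,.036),('inR',360,182,.036),('endL',295,283,.036),('endR',415,228,.036),('frameL',291,350,.03),('frameR',488,255,.03),('tip',374,277,.028)]:print(n,ray(d,c(u,v),z).round(4))
```

```text
mouthL [0.4875 0.194  0.036 ]
mouthR [0.4877 0.1698 0.036 ]
inL [0.5089 0.1937 0.036 ]
inR [0.51   0.1706 0.036 ]
endL [0.487  0.2064 0.036 ]
endR [0.4872 0.1581 0.036 ]
frameL [0.4644 0.2178 0.03  ]
frameR [0.4669 0.1355 0.03  ]
tip [0.4767 0.1777 0.028 ]
```

The slot middle is at y ≈ 0.182 against the tongue at y ≈ 0.178, so swivel is about +0.026. That is within tolerance, but I'll push 3.5 mm more to square it.

>>> step_arm(
  increments=[
    {"fingers": 1,"slide": [0.025,0.019,0],"rotation": [0,0,0.1]},
    {"fingers": 1,"slide": [0.025,0.019,0],"rotation": [0,0,0.1]},
    {"fingers": 1,"slide": [0.025,0,-0.045],"rotation": [0,0,0.1]},
    {"fingers": 1,"slide": [0,0,-0.045],"rotation": [0,0,0.1]},
    {"fingers": 1,"slide": [0,0,-0.045],"rotation": [0,0,0.05]},
    {"fingers": 1,"slide": [0,0,-0.044],"rotation": [0,0,0]},
    {"fingers": 1,"slide": [0,-0.02,0],"rotation": [0,0,0]},
    {"fingers": 1,"slide": [0,-0.015,0],"rotation": [0,0,0]},
    {"fingers": 1,"slide": [0,-0.005,0],"rotation": [0,0,0]},
    {"fingers": 1,"slide": [0,-0.0025,0],"rotation": [0,0,0]},
    {"fingers": 1,"slide": [0,0,0],"rotation": [0,0,0]},
  ],
)

```text
time: 5.2
ee_pos: [0.5015, 0.2358, 0.044]
tcp_rot: [1.0, 0.02, 0.001, -0.001]
contact_force: [0.5, -0.8, -0.5]
width: 0.0004
gripper_force: 0.0
```

>>> step_arm(
  increments=[
    {"fingers": 1,"slide": [0,-0.0015,0],"rotation": [0,0,0]},
    {"fingers": 1,"slide": [0,0,0],"rotation": [0,0,0]},
    {"fingers": 1,"slide": [0,0.02,0],"rotation": [0,0,0]},
    {"fingers": 1,"slide": [0,0.02,0],"rotation": [0,0,0]},
    {"fingers": 1,"slide": [0,0,0.045],"rotation": [0,0,0]},
    {"fingers": 1,"slide": [-0.015,0,0.045],"rotation": [0,0,-0.05]},
    {"fingers": 1,"slide": [-0.02,0,0.045],"rotation": [0,0,-0.1]},
    {"fingers": -1,"slide": [-0.02,-0.02,0.045],"rotation": [0,0,-0.1]},
    {"fingers": -1,"slide": [-0.02,-0.02,0],"rotation": [0,0,-0.1]},
    {"fingers": -1,"slide": [0,0,0],"rotation": [0,0,-0.1]},
  ],
)

```text
time: 6.2
ee_pos: [0.4251, 0.235, 0.2216]
tcp_rot: [0.979, -0.205, 0.001, -0.002]
contact_force: [1.7, 0.3, -0.5]
width: 0.0192
gripper_force: 0.0
```

Run:
```python
from cell import bot
from h import *
s=bot.sense();print(s['ee_pos'],s['contact_force'])
d=bot.camera('wrist');cv2.imwrite('pics/w4c.png',cv2.resize(d['img'][0:240,170:430],None,fx=2.5,fy=2.5,interpolation=cv2.INTER_CUBIC));np.save('w4.npy',d,allow_pickle=True)
```

```text
[0.42508489 0.23502881 0.22161449] [ 1.68146643  0.32650857 -0.49406694]
```

View pics/w4c.png

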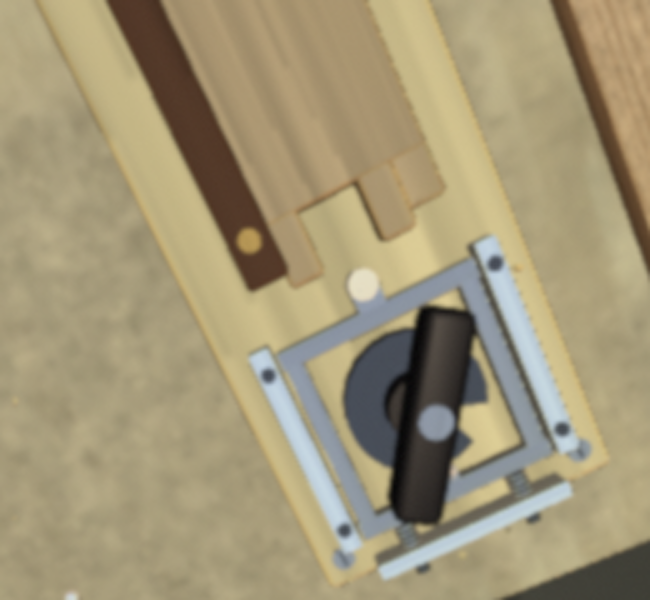

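The slot mouth edges are now at crop (323,271) and (383,241), the tip at (363,285), and the knob hub at (436,423).

Run:
```python
from h import *
d=np.load('w4.npy',allow_pickle=True).item()
c=lambda u,v:(170+u/2.5,v/2.5)
for n,u,v,z in [('mouthL',323,271,.036),('mouthR',383,241,.036),('inL',299,214,.036),('inR',356,182,.036),('endL',293,286,.036),('endR',414,230,.036),('frameL',280,355,.03),('frameR',475,261,.03),('tip',363,285,.028),('screw',436,423,.078),('b1',447,308,.078),('b2',414,523,.078)]:print(n,ray(d,c(u,v),z).round(4))
```

```text
mouthL [0.487  0.1904 0.036 ]
mouthR [0.4879 0.166  0.036 ]
inL [0.5091 0.1906 0.036 ]
inR [0.5108 0.1673 0.036 ]
endL [0.4866 0.2028 0.036 ]
endR [0.4869 0.1541 0.036 ]
frameL [0.4647 0.2177 0.03  ]
frameR [0.4671 0.1361 0.03  ]
tip [0.4759 0.1781 0.028 ]
screw [0.4262 0.1761 0.078 ]
b1 [0.4607 0.159  0.078 ]
b2 [0.3959 0.1959 0.078 ]
```

Slot and tongue now agree within 1 mm. The knob axis is at (0.4265, 0.176) and the bar yaw is −0.51 (knob ≈ 0.55). I'll go above it with the gripper open.

>>> step_arm(
  increments=[
    {"fingers": -1,"slide": [0.0015,-0.03,0],"rotation": [0,0,-0.05]},
    {"fingers": -1,"slide": [0,-0.029,0],"rotation": [0,0,-0.05]},
    {"fingers": -1,"slide": [0,0,-0.03],"rotation": [0,0,0]},
    {"fingers": -1,"slide": [0,0,-0.03],"rotation": [0,0,0]},
    {"fingers": -1,"slide": [0,0,0],"rotation": [0,0,0]},
    {"fingers": -1,"slide": [0,0,0],"rotation": [0,0,0]},
    {"fingers": -1,"slide": [0,0,0],"rotation": [0,0,0]},
    {"fingers": -1,"slide": [0,0,0],"rotation": [0,0,0]},
    {"fingers": -1,"slide": [0,0,0],"rotation": [0,0,0]},
  ],
)

```text
time: 7.15
ee_pos: [0.4287, 0.1765, 0.1605]
tcp_rot: [0.968, -0.252, 0.0, -0.001]
contact_force: [0.3, -0.6, 0.2]
width: 0.0871
gripper_force: 0.0
```

Open, and 2 mm off in x. I'll correct that, descend to z ≈ 0.053 and grip.

>>> step_arm(
  increments=[
    {"fingers": -1,"slide": [-0.002,0,-0.036],"rotation": [0,0,0]},
    {"fingers": -1,"slide": [0,0,-0.036],"rotation": [0,0,0]},
    {"fingers": -1,"slide": [0,0,-0.035],"rotation": [0,0,0]},
    {"fingers": -1,"slide": [0,0,0],"rotation": [0,0,0]},
    {"fingers": 1,"slide": [0,0,0],"rotation": [0,0,0]},
    {"fingers": 1,"slide": [0,0,0],"rotation": [0,0,0]},
    {"fingers": 1,"slide": [0,0,0],"rotation": [0,0,0]},
    {"fingers": 1,"slide": [0,0,0],"rotation": [0,0,0]},
    {"fingers": 1,"slide": [0,0,0],"rotation": [0,0,0]},
    {"fingers": 1,"slide": [0,0,0],"rotation": [0,0,0]},
    {"fingers": 1,"slide": [0,0,0],"rotation": [0,0,0]},
    {"fingers": 1,"slide": [0,0,0],"rotation": [0,0,0]},
  ],
  grip_force=20,
)

```text
time: 8.35
ee_pos: [0.4262, 0.1759, 0.0525]
tcp_rot: [0.968, -0.253, -0.0, 0.0]
contact_force: [0.2, -0.6, 0.1]
width: 0.0291
gripper_force: 0.0
```

>>> step_arm(
  increments=[
    {"fingers": 1,"slide": [0,0,0],"rotation": [0,0,0]},
    {"fingers": 1,"slide": [0,0,0],"rotation": [0,0,0]},
    {"fingers": 1,"slide": [0,0,0],"rotation": [0,0,0]},
    {"fingers": 1,"slide": [0,0,0],"rotation": [0,0,0]},
  ],
)

```text
time: 8.75
ee_pos: [0.4264, 0.1761, 0.0525]
tcp_rot: [0.968, -0.253, 0.0, -0.0]
contact_force: [-0.2, 1.5, -2.2]
width: 0.0177
gripper_force: 19.9
```

Gripped at 18 mm with low force, so it is centred. Now turning clockwise by 0.8 rad.

>>> step_arm(
  increments=[
    {"fingers": 1,"slide": [0,0,0],"rotation": [0,0,-0.07]},
    {"fingers": 1,"slide": [0,0,0],"rotation": [0,0,-0.07]},
    {"fingers": 1,"slide": [0,0,0],"rotation": [0,0,-0.07]},
    {"fingers": 1,"slide": [0,0,0],"rotation": [0,0,-0.07]},
    {"fingers": 1,"slide": [0,0,0],"rotation": [0,0,-0.07]},
    {"fingers": 1,"slide": [0,0,0],"rotation": [0,0,-0.07]},
    {"fingers": 1,"slide": [0,0,0],"rotation": [0,0,-0.07]},
    {"fingers": 1,"slide": [0,0,0],"rotation": [0,0,-0.07]},
    {"fingers": 1,"slide": [0,0,0],"rotation": [0,0,-0.07]},
    {"fingers": 1,"slide": [0,0,0],"rotation": [0,0,-0.07]},
    {"fingers": 1,"slide": [0,0,0],"rotation": [0,0,-0.07]},
    {"fingers": 1,"slide": [0,0,0],"rotation": [0,0,-0.03]},
  ],
)

```text
time: 9.95
ee_pos: [0.4264, 0.1763, 0.0525]
tcp_rot: [0.792, -0.61, -0.0, -0.0]
contact_force: [0.2, 3.4, -2.3]
width: 0.0181
gripper_force: 20.0
```

Run:
```python
from cell import bot
s=bot.sense();print(s['contact_force'],s['moment'],s['joint_pos'])
```

```text
[ 0.24514225  3.44331323 -2.30018768] [ 1.11359709 -0.33773875  0.08232715] [ 8.20652728e-01  2.07068526e-01 -6.71795832e-01 -1.13723275e-04
 -6.91246058e-01 -5.62384111e-01]
```

>>> step_arm(
  increments=[
    {"fingers": 1,"slide": [0,0,0],"rotation": [0,0,-0.03]},
    {"fingers": 1,"slide": [0,0,0],"rotation": [0,0,-0.02]},
    {"fingers": 1,"slide": [0,0,0],"rotation": [0,0,0]},
    {"fingers": 1,"slide": [0,0,0],"rotation": [0,0,0]},
  ],
)

```text
time: 10.35
ee_pos: [0.4264, 0.1763, 0.0525]
tcp_rot: [0.778, -0.629, -0.0, -0.0]
contact_force: [1.7, 5.2, -5.3]
width: 0.0177
gripper_force: 20.0
```

Run:
```python
from cell import bot
from h import *
s=bot.sense();print(s['contact_force'],s['moment'],s['tcp_rot'])
d=bot.camera('top');np.save('t3.npy',d,allow_pickle=True)
w=bot.camera('wrist')['img']
cv2.imwrite('pics/t3.png',cv2.resize(w,(560,420)))
```

```text
[ 1.69533013  5.16735308 -5.30804883] [ 1.77827563 -0.61727728 -0.10553895] [ 7.77513340e-01 -6.28866338e-01 -1.99251299e-05 -3.66271924e-04]
```

View pics/t3.png

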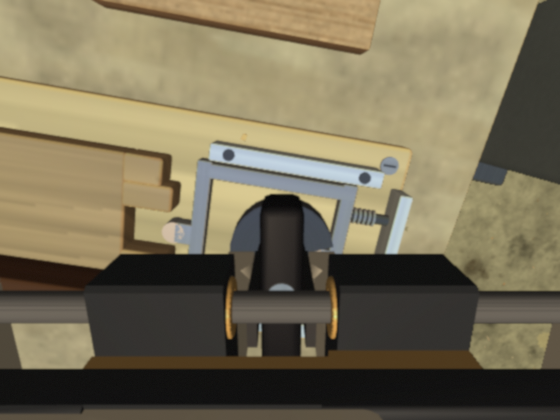

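The frame now protrudes past the rail end (198 against 210; before, it sat behind it) and the tongue is in the slot mouth at (165,233). I'll measure the travel.

Run:
```python
from cell import bot
from h import *
d=bot.camera('wrist')
for n,u,v,z in [('tipleft',163,233,.024),('tipc',178,234,.028),('frame',197,200,.03),('mouthTop',173,200,.036),('slotmid',125,230,.036)]:
    p=ray(d,(u,v),z);print(n,p.round(4),'along jig from knob',((p[0]-.4265)*.999+(p[1]-.176)*.045).round(4))
```

```text
tipleft [0.4934 0.1824 0.024 ] along jig from knob 0.0671
tipc [0.4842 0.1795 0.028 ] along jig from knob 0.0578
frame [0.4764 0.1576 0.03  ] along jig from knob 0.049
mouthTop [0.4873 0.1583 0.036 ] along jig from knob 0.0599
slotmid [0.5098 0.1797 0.036 ] along jig from knob 0.0834
```

The tongue tip is about 66–67 mm from the knob axis and the frame has moved about 10.5 mm, so the bolt is home. I'll release and retreat.

>>> step_arm(
  increments=[
    {"fingers": -1,"slide": [0,0,0],"rotation": [0,0,0]},
    {"fingers": -1,"slide": [0,0,0],"rotation": [0,0,0]},
    {"fingers": -1,"slide": [0,0,0],"rotation": [0,0,0]},
    {"fingers": -1,"slide": [0,0,0],"rotation": [0,0,0]},
    {"fingers": -1,"slide": [0,0,0.02],"rotation": [0,0,0]},
    {"fingers": -1,"slide": [0,0,0.04],"rotation": [0,0,0]},
    {"fingers": -1,"slide": [0,0,0.04],"rotation": [0,0,0]},
    {"fingers": -1,"slide": [0,0,0.04],"rotation": [0,0,0]},
    {"fingers": -1,"slide": [0,0.03,0.03],"rotation": [0,0,0]},
    {"fingers": -1,"slide": [0,0.03,0],"rotation": [0,0,0]},
    {"fingers": -1,"slide": [0,0.03,0],"rotation": [0,0,0]},
    {"fingers": -1,"slide": [0,0,0],"rotation": [0,0,0]},
  ],
)

```text
time: 11.7
ee_pos: [0.4263, 0.2684, 0.2226]
tcp_rot: [0.778, -0.628, 0.0, -0.0]
contact_force: [-0.1, -1.5, -0.3]
width: 0.0874
gripper_force: 0.0
```

Run:
```python
from cell import bot
from h import *
print(bot.sense()['ee_pos'])
d=bot.camera('wrist');cv2.imwrite('pics/w5.png',d['img'])
```

```text
[0.42632232 0.26839603 0.22257414]
```

View pics/w5.png

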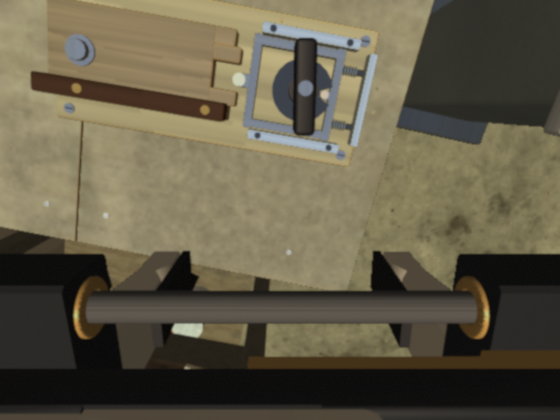

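The bar lies across the jig at (305,87), the nose sits in the cam notch at (326,95), and the tongue at (238,79) is in the slot mouth with the plate in line. The gripper is clear, so I'm handing in.

```bash
python3 -c "
from cell import bot
print(bot.finish_job())"
```

```text
the job is handed in; nothing more can be done
None
```

The swivel plate was squared to the bolt, then the cam knob turned clockwise until the bolt dropped into the notch with its tongue home in the slot; the loose things were left untouched and the job is handed in.

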